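# Preset the length stop's thumbwheels and load the value

## Robot

A 6-joint arm with a two-finger parallel gripper is mounted at the origin on a cart in front of the work surface, level with it; the furniture and walls round the work are solid. World frame = base frame: x ahead of the robot, y to its left, z up, the work surface at z = 0. Lengths are in mm, angles in rad, forces in N, time in s.
With the tool pointing down it reaches from about 350 to 775 mm from the base axis. Payload 7.3 kg.
Tool frame: the origin (TCP) lies at the very end of the fingers, on their centre line; the grasp point (between the pads) lies 19 mm behind it; z points along the fingers, y is the line along which they close (so a half turn about z gives the same grasp; the last joint's range is limited). The gripper opens to 92 mm and grips with 3 to 60 N. Pads are 19 mm wide; open, the fingers measure 130 mm over their backs; the gripper's body (75 mm by 190 mm) begins 47 mm behind the grasp point.
Start: joints at [-1.333, 0.342, 1.524, -0, 1.275, -0.146], TCP at [196.609, -486.82, 187.741] pointing down, gripper open.
Joint ranges: [-2.53, 2.53], [-0.77, 2.02], [0.04, 2.7], [-1, 4.14], [0.28, 2.66], [-3.11, 3.11]. Speed limits (rad/s): [2.57, 2.57, 3.14, 3.14, 3.14, 3.14].

## Interface

Orientations are given as [roll, pitch, yaw] about the fixed x, y, z axes, in that order (R = Rz(yaw) Ry(pitch) Rx(roll)).
In Python, from plant import bot gives the robot as it stands.
- The arm moves only by the tool jog_arm, never from a script. Its argument "targets" is a list of rows, each an object with "xyz": the shift along the tool's x, y, z as a fraction of full scale, a list of three; "spin": the turn about the tool's z as a fraction of full scale. In form: [{"xyz": [x, y, z], "spin": spin}, ...]. A call has exactly 10 rows; each row shifts and turns the commanded pose from where the row before left it, along the tool's axes as they then stand; what a row does not reach is not made up. Full scale, the value 1, is 80 mm for a shift and 0.1 rad for a turn. A row lasts 1/8 s, in which the tool goes at most 62.5 mm and 10.7 degrees, less where a joint would pass 70% of its speed; a pose out of reach is approached as far as the arm can. A call with a number of a shift or a turn outside -1 to 1 is refused whole. A call with a gripper value outside its range is refused whole. "gripper" is the opening in per cent of the stroke, from 0 (shut) to 100 (fully open), set as the call begins (left out, the last holds). The fingers move at their own pace and stop on an object; the grip force is fixed at half the most. Time passes only in rows, so rows that do not move let the fingers close, or fill a call up. It gives the time, the measured TCP pose, the force, the opening and the grip force at its end, in the units of the state.
- bot.get_obs(): the state, without advancing time (a new reading comes with each control period).
- bot.capture(name): name is "scene" or "top" or "wrist"; returns the picture (480x640x3 uint8, blue, green, red); there is no depth.
- bot.get_calibration(name): a dict with "vfov" (degrees; the focal length in pixels is half the picture's height over the tangent of half this angle, whatever the lens; pixels are square), "cx", "cy" (the principal point, pixels), "eye" and "rotation" of the camera in the world. Camera axes: x right, y down, z forward; pixel columns grow to the right and rows downward; lengths in mm; the calibration is good to about 2 mm. A picture is of the moment at which its call begins: read the wrist's pose just before it. get_calibration takes no time and is no camera call; for the wrist camera it gives the pose at the moment of the call.
- bot.close_job(): hands the job in; it is judged then, once.
The state is a dict: "time": time; "joint_positions": joint angles; "dq": joint speeds; "tau": joint torques, N m; "tool_pos": TCP position; "tcp_rot": TCP orientation; "contact_force": force on the tool from outside, world axes, zero at the start; "moment": the same for the moment, N m; "grip_width": finger opening in mm; "finger_force": force on a finger pad.
Only numpy, scipy, OpenCV 4.12 (cv2) and the standard library are available. Lean on these libraries where they do the work, as an engineer would, in place of code of your own. Each camera call takes 0.05 s, during which the arm holds its last target. There are 200 camera calls.

## Task

The length stop's control box still shows the last job's cut length: rub its three thumbwheels round to 472 (4 on the left, 7 in the middle, 2 on the right), each clicked home on its figure, and go gently, for more than about 30 N on a wheel breaks it. Only when all three are right, push the green button fully home to load the length, and let it come back out. Leave the square, the offcut, the tape measure and the pencil where they lie.

Things in the scene. Friction and masses are not known exactly. Their poses are not given: they have to be found in the camera images.
- preset_box: grey control box screwed down on the table, 124 mm deep (x), 200 mm wide (y). Origin: centre of its underside; x points to its back (away from the robot at yaw 0), y to its left. Its aluminium top panel slopes 8 degrees down to the front (47 mm high there, 65 mm at the back). On it from left to right: three black thumbwheels, their rims 7.5 mm over their frames, and a green push button
- wheel_left_top (a point): nominal highest point of the left thumbwheel's rim, mid-width (box frame: x 1, y 62, z 69 mm), fixed to the box. The switch sits unevenly in its cut-out: the true rim is up to 3 mm higher or lower, so feel for it. Black wheel, 36 mm diameter, 16 mm wide, white figures, axle along the box's y, 40 mm from the next. Press on the rim's top and rub along the box's x; over 30 N breaks it
- wheel_left (a joint): angle of the left wheel (rad): figure k stands between the red index marks at k x 0.6283. Grows when the top is rubbed towards the box's front (-x), 11.3 mm a figure; ends at 0 and 9, does not go round. One spring detent a figure holds with about 2 N at the rim and pulls it home from nearly half a step off; pressed with less than about 5 N, a finger may slip over it
- wheel_mid_top (a point): nominal highest point of the middle thumbwheel's rim, mid-width (box frame: x 1, y 22, z 69 mm), fixed to the box. The switch sits unevenly in its cut-out: the true rim is up to 3 mm higher or lower, so feel for it. Black wheel, 36 mm diameter, 16 mm wide, white figures, axle along the box's y, 40 mm from the next. Press on the rim's top and rub along the box's x; over 30 N breaks it
- wheel_mid (a joint): angle of the middle wheel (rad): figure k stands between the red index marks at k x 0.6283. Grows when the top is rubbed towards the box's front (-x), 11.3 mm a figure; ends at 0 and 9, does not go round. One spring detent a figure holds with about 2 N at the rim and pulls it home from nearly half a step off; pressed with less than about 5 N, a finger may slip over it
- wheel_right_top (a point): nominal highest point of the right thumbwheel's rim, mid-width (box frame: x 1, y -18, z 69 mm), fixed to the box. The switch sits unevenly in its cut-out: the true rim is up to 3 mm higher or lower, so feel for it. Black wheel, 36 mm diameter, 16 mm wide, white figures, axle along the box's y, 40 mm from the next. Press on the rim's top and rub along the box's x; over 30 N breaks it
- wheel_right (a joint): angle of the right wheel (rad): figure k stands between the red index marks at k x 0.6283. Grows when the top is rubbed towards the box's front (-x), 11.3 mm a figure; ends at 0 and 9, does not go round. One spring detent a figure holds with about 2 N at the rim and pulls it home from nearly half a step off; pressed with less than about 5 N, a finger may slip over it
- load_button_top (a point): centre of the top of the green push button (24 mm diameter in a 40 mm aluminium collar, standing 11 mm over the panel, 5 mm over the collar), in the box's frame at x -10, y -66 mm, z 66 mm; moves down with it. A plain vertical push works
- load_button (a joint): travel of the green button (m): 0 out, 0.005 fully pressed; 2 N to start, 6 N fully down; springs back
- try_square: try square with a dark wooden stock and a steel blade, 176 x 105 x 14 mm, lying to the left of the box; origin under its centre; leave alone
- offcut_b: square beech offcut, 30 x 115 x 30 mm, lying behind the box; origin under its centre; leave alone
- tape_measure_b: red pocket tape measure, 63 x 65 x 35 mm, to the right of the box; origin under its centre; leave alone
- pencil: yellow pencil, 9 x 178 x 8 mm, lying behind the box; origin under its centre; leave alone

How it is judged:
By the outcome, as a careful person would: the job done as asked, in the order asked, and still so for the second after the job is handed in, with the robot touching nothing.
It also fails if it takes over 61 s, if anything falls off the work surface, if the arm or the gripper's body presses on something with over 40 N, if the wrist force passes 120 N, or if a joint passes its speed limit or range.

## Working session

There is one attempt and no reset: what is moved stays moved. The work goes in short steps, Python scripts to look and compute and a tool call to move; the robot and the scene stay as the last step left them, time stands still between calls to the robot, and variables do not carry over. Pictures are saved under pics/ and viewed, at most 10 in all, crops included, and the job is handed in when it is done.

Besides the shell and the picture viewer there is one more tool, called by a JSON object that holds its "fn" and its "kwargs". jog_arm: Moves the arm, as the interface text tells. Shift numbers are shares of 80 mm and turn numbers shares of 0.1 rad, none past 1 either way. Its arguments: {"type":"object","properties":{"targets":{"type":"array","items":{"type":"object","properties":{"xyz":{"type":"array","items":{"type":"number"}},"spin":{"type":"number"}}}},"gripper":{"type":"number"}},"required":["targets"]}

```bash
mkdir -p pics
python3 - <<'E'
from plant import bot
import cv2,numpy as np
for n in("scene","top"):
    cv2.imwrite(f"pics/{n}0.png",bot.capture(n)); c=bot.get_calibration(n); print(n,c)
o=bot.get_obs();print(o)
E
```

```text
scene {'vfov': 55.86063729483749, 'cx': 313.38529361784174, 'cy': 234.73280820865804, 'eye': array([ 85.57540701, 501.96649721, 637.84352486]), 'rotation': array([-2.30537904,  0.01849163, -2.32494379])}
top {'vfov': 44.54872914094662, 'cx': 321.7310365996473, 'cy': 244.2148947807612, 'eye': array([ 490.16462319,   79.27547495, 1086.12809428]), 'rotation': array([-3.07750158e+00, -1.64073521e-03, -1.57948850e+00])}
{'time': 0.1, 'joint_positions': array([-1.33294572e+00,  3.42678837e-01,  1.52487116e+00, -3.00890146e-05,
        1.27543378e+00, -1.46021489e-01]), 'dq': array([-0.00033532, -0.0011175 , -0.00227831, -0.0001674 ,  0.00090583,
       -0.00066215]), 'tau': array([ 1.38648771e-03, -4.32004917e+01, -2.44695103e+01,  7.18436181e-02,
        5.25247701e-02, -7.28361670e-05]), 'tool_pos': array([ 196.52357314, -486.39262476,  187.11869323]), 'tcp_rot': array([-3.14021215e+00, -1.73944654e-04,  3.83880756e-01]), 'contact_force': array([ 0.3045884 , -0.14899633, -0.80213626]), 'moment': array([-0.01403722, -0.01113158, -0.01805128]), 'finger_force': 0.0, 'grip_width': 91.64144041176293}
```

View pics/top0.png

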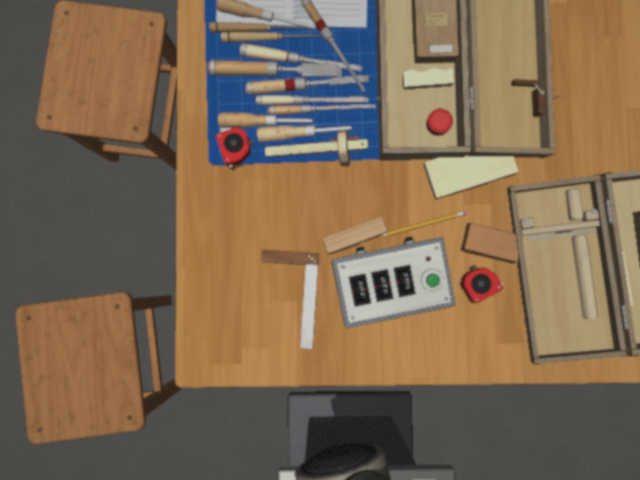

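View pics/scene0.png

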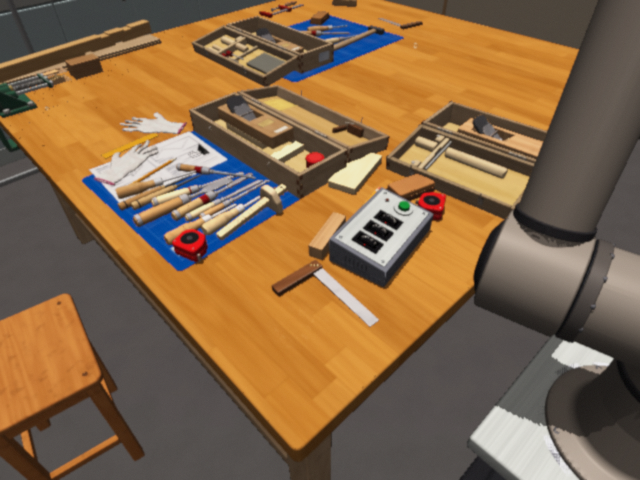

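The top view shows the box centred near (393,282). The wheels are near (360,289), (382,285) and (404,280), and the green button is at (432,280). The scene view shows the same box, and there are no obstacles above it.

```bash
cat > h.py <<'E'
import numpy as np,cv2
from scipy.spatial.transform import Rotation as R
from scipy.optimize import least_squares
W={'L':(1,62,69),'M':(1,22,69),'R':(1,-18,69),'B':(-10,-66,66)}
def rpy(v): return R.from_euler('xyz',v)
def ray(c,uv,z):
    f=240/np.tan(np.radians(c['vfov']/2))
    d=rpy(c['rotation']).apply([(uv[0]-c['cx'])/f,(uv[1]-c['cy'])/f,1])
    return c['eye']+d*(z-c['eye'][2])/d[2]
def proj(c,p):
    f=240/np.tan(np.radians(c['vfov']/2))
    q=rpy(c['rotation']).inv().apply(np.asarray(p)-c['eye'])
    return q[0]/q[2]*f+c['cx'],q[1]/q[2]*f+c['cy']
def b2w(b,p):
    return np.r_[b[:2]+R.from_euler('z',b[2]).as_matrix()[:2,:2]@np.array(p[:2]),p[2]]
E
python3 - <<'E'
from h import *
from plant import bot
im=cv2.imread('pics/top0.png');c=bot.get_calibration('top')
roi=np.zeros((480,640),np.uint8);roi[250:310,340:450]=255
h=cv2.cvtColor(im,cv2.COLOR_BGR2HSV)
pts=[]
for nm,m in(('k',(h[...,2]<60)),('g',cv2.inRange(h,(45,100,40),(85,255,255))>0)):
    m=(m&(roi>0)).astype(np.uint8)
    cs,_=cv2.findContours(cv2.morphologyEx(m,cv2.MORPH_CLOSE,np.ones((5,5))),cv2.RETR_EXTERNAL,2)
    for q in cs:
        if cv2.contourArea(q)>60: r=cv2.minAreaRect(q);print(nm,r,cv2.contourArea(q));pts.append((nm,r[0]))
k=sorted([p for n,p in pts if n=='k']);g=[p for n,p in pts if n=='g'][0]
obs=[ray(c,p,62)[:2] for p in k]+[ray(c,g,66)[:2]]
mod=[W[n] for n in'LMRB']
s=least_squares(lambda b:np.ravel([b2w(b,m)[:2]-o for m,o in zip(mod,obs)]),[480,0,.2])
b=s.x;print(b,s.fun.round(1));np.save('box.npy',b)
for n in W:print(n,b2w(b,W[n]).round(1))
E
```

```text
k ((359.7115173339844, 289.5577087402344), (27.652374267578125, 14.512593269348145), 78.69007110595703) 352.5
k ((382.01922607421875, 285.0961608886719), (27.26013946533203, 14.512593269348145), 78.69007110595703) 350.0
k ((404.19232177734375, 280.4615173339844), (27.26013946533203, 14.316475868225098), 78.69007110595703) 346.5
g ((433.0, 280.0), (10.0, 10.0), 90.0) 81.5
[ 4.87346509e+02 -4.91739842e+01  2.06693535e-01] [-0.5  0.2  0.3  0.1  0.8 -0.3 -0.5  0. ]
L [475.6  11.7  69. ]
M [483.8 -27.4  69. ]
R [492.  -66.6  69. ]
B [ 491.1 -115.8   66. ]
```

{"fn": "jog_arm", "kwargs": {"targets": [{"xyz":[0.3,-0.22,0],"spin":0},{"xyz":[0.54,-0.4,0],"spin":0},{"xyz":[0.6,-0.43,0],"spin":0},{"xyz":[0.6,-0.43,0],"spin":0},{"xyz":[0.6,-0.43,0],"spin":0},{"xyz":[0.6,-0.43,0],"spin":0},{"xyz":[0.6,-0.43,0],"spin":0},{"xyz":[0.6,-0.43,0],"spin":0},{"xyz":[0.6,-0.43,0],"spin":0},{"xyz":[0.4,-0.3,0],"spin":0}], "gripper": 0}}

```text
time: 1.35
tool_pos: [483.1, -30.0, 187.4]
tcp_rot: [-3.141, 0.0, 0.386]
contact_force: [0.8, -0.5, -0.3]
grip_width: 0.9
finger_force: 0.0
```

{"fn": "jog_arm", "kwargs": {"targets": [{"xyz":[0,0,0],"spin":-1},{"xyz":[0,0,0],"spin":-1},{"xyz":[0,0,0],"spin":-1},{"xyz":[0,0,0],"spin":-1},{"xyz":[0,0,0],"spin":-1},{"xyz":[0,0,0],"spin":-1},{"xyz":[0,0,0],"spin":-1},{"xyz":[0,0,0],"spin":-1},{"xyz":[0,0,0],"spin":-1},{"xyz":[0,0,0],"spin":-1}]}}

```text
time: 2.6
tool_pos: [482.1, -32.3, 187.3]
tcp_rot: [-3.141, 0.0, 1.387]
contact_force: [0.2, -1.0, 2.0]
grip_width: 0.8
finger_force: 0.0
```

Run:
```python
from h import *
from plant import bot
o=bot.get_obs();print(o['time'],o['tool_pos'],o['tcp_rot'],o['joint_positions'],o['contact_force'])
c=bot.get_calibration('wrist');print(c);b=np.load('box.npy')
for n in W:print(n,proj(c,b2w(b,W[n])))
cv2.imwrite('pics/w0.png',bot.capture('wrist'))
```

```text
2.6 [482.11814387 -32.26342682 187.3452689 ] [-3.14070411e+00  3.38567028e-05  1.38710669e+00] [-2.25547461e-01  2.66471520e-01  1.63377372e+00 -7.50219858e-05
  1.24223377e+00 -4.18335691e-02] [ 0.24162372 -1.04744067  1.96784908]
{'vfov': 61.238510298022156, 'cx': 322.4842202952564, 'cy': 241.4013846999175, 'eye': array([495.75479976,  40.11529517, 384.03811508]), 'rotation': array([ 2.86268646e+00,  6.97611740e-04, -1.83812897e-01])}
L (np.float64(303.73964949650207), np.float64(168.06785530882664))
M (np.float64(323.52228715052564), np.float64(215.20630295761632))
R (np.float64(342.0923062280935), np.float64(259.4552998524725))
B (np.float64(350.61294009303026), np.float64(312.03865689691435))
```

Run:
```python
import cv2
im=cv2.imread('pics/w0.png')[120:345,220:440]
cv2.imwrite('pics/w0c.png',cv2.resize(cv2.rotate(im,cv2.ROTATE_90_COUNTERCLOCKWISE),None,fx=2.6,fy=2.6,interpolation=cv2.INTER_CUBIC))
```

```text
(no output)
```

View pics/w0c.png

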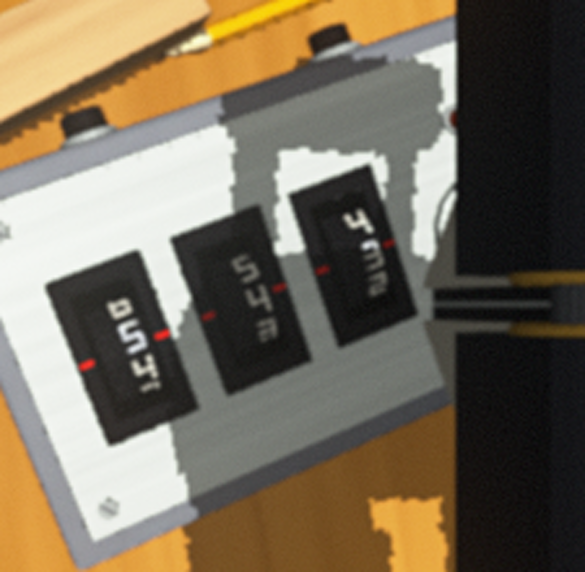

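The wheels read 5, 4 and 3: the index marks sit beside the 5 on the left wheel at (125,351), the 4 in the middle at (244,302) and the 3 on the right at (355,257). The fingertips look thin along tool y, so I'll check that in the full picture.

View pics/w0.png

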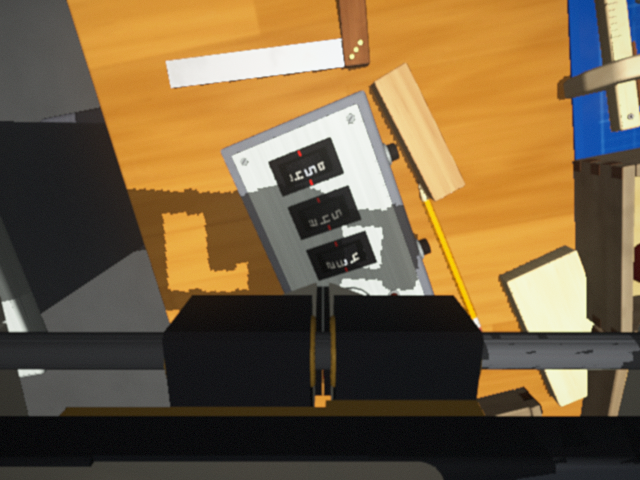

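The fingertips are only about 6 mm thick along tool y and 19 mm wide along tool x, near (322,290). I'll turn back so that tool x lies along the box's x.

{"fn": "jog_arm", "kwargs": {"targets": [{"xyz":[0,0,0],"spin":1},{"xyz":[0,0,0],"spin":1},{"xyz":[0,0,0],"spin":1},{"xyz":[0,0,0],"spin":1},{"xyz":[0,0,0],"spin":1},{"xyz":[0,0,0],"spin":1},{"xyz":[0,0,0],"spin":1},{"xyz":[0,0,0],"spin":1},{"xyz":[0,0,0],"spin":1},{"xyz":[0,0,0],"spin":1}]}}

```text
time: 3.9
tool_pos: [482.2, -32.3, 187.4]
tcp_rot: [-3.141, 0.001, 0.379]
contact_force: [-0.8, 0.3, -0.4]
grip_width: 0.3
finger_force: 0.0
```

{"fn": "jog_arm", "kwargs": {"targets": [{"xyz":[0,0,0.1],"spin":0.8},{"xyz":[0.1,-0.055,0.3],"spin":0},{"xyz":[0,0,0.4],"spin":0},{"xyz":[0,0,0.3],"spin":0},{"xyz":[0,0,0.2],"spin":0},{"xyz":[0,0,0.08],"spin":0},{"xyz":[0,0,0],"spin":0},{"xyz":[0,0,0],"spin":0},{"xyz":[0,0,0],"spin":0},{"xyz":[0,0,0],"spin":0}]}}

```text
time: 5.15
tool_pos: [488.9, -25.8, 77.7]
tcp_rot: [3.141, -0.001, 0.304]
contact_force: [-0.5, 0.5, -1.3]
grip_width: 0.2
finger_force: 0.0
```

```bash
cat >> h.py <<'E'
def st(bot):
    o=bot.get_obs();b=np.load('box.npy')
    d=R.from_euler('z',-b[2]).as_matrix()[:2,:2]@(o['tool_pos'][:2]-b[:2])
    print('t',round(o['time'],2),'box xy',d.round(2),'z',o['tool_pos'][2].round(2),'yaw',o['tcp_rot'][2].round(4),'F',o['contact_force'].round(1))
E
python3 -c "
from h import *
from plant import bot
st(bot)"
```

```text
t 5.15 box xy [ 6.37 22.56] z 77.7 yaw 0.3037 F [-0.5  0.5 -1.3]
```

{"fn": "jog_arm", "kwargs": {"targets": [{"xyz":[0,0,0.02],"spin":0.97},{"xyz":[0,0,0.02],"spin":0},{"xyz":[0,0,0.02],"spin":0},{"xyz":[0,0,0.01],"spin":0},{"xyz":[0,0,0],"spin":0},{"xyz":[0,0,0],"spin":0},{"xyz":[0,0,0],"spin":0},{"xyz":[0,0,0],"spin":0},{"xyz":[0,0,0],"spin":0},{"xyz":[0,0,0],"spin":0}]}}

```text
time: 6.4
tool_pos: [488.7, -25.8, 71.7]
tcp_rot: [3.141, 0.0, 0.207]
contact_force: [-0.0, 0.2, -0.4]
grip_width: 0.1
finger_force: 0.0
```

```bash
python3 -c "
from h import *
from plant import bot
st(bot)"
```

```text
t 6.4 box xy [ 6.15 22.62] z 71.73 yaw 0.2068 F [-0.   0.2 -0.4]
```

{"fn": "jog_arm", "kwargs": {"targets": [{"xyz":[0,0,0.01],"spin":0},{"xyz":[0,0,0.01],"spin":0},{"xyz":[0,0,0],"spin":0},{"xyz":[0,0,0],"spin":0},{"xyz":[0,0,0],"spin":0},{"xyz":[0,0,0],"spin":0},{"xyz":[0,0,0],"spin":0},{"xyz":[0,0,0],"spin":0},{"xyz":[0,0,0],"spin":0},{"xyz":[0,0,0],"spin":0}]}}

```text
time: 7.65
tool_pos: [488.7, -25.7, 70.1]
tcp_rot: [3.141, 0.0, 0.207]
contact_force: [-0.5, -0.9, 0.6]
grip_width: 0.4
finger_force: 0.0
```

{"fn": "jog_arm", "kwargs": {"targets": [{"xyz":[0,0,0.005],"spin":0},{"xyz":[0,0,0.01],"spin":0},{"xyz":[0,0,0],"spin":0},{"xyz":[0,0,0],"spin":0},{"xyz":[0,0,0],"spin":0},{"xyz":[0,0,0],"spin":0},{"xyz":[0,0,0],"spin":0},{"xyz":[0,0,0],"spin":0},{"xyz":[0,0,0],"spin":0},{"xyz":[0,0,0],"spin":0}]}}

```text
time: 8.9
tool_pos: [488.8, -25.8, 68.9]
tcp_rot: [3.141, -0.0, 0.207]
contact_force: [-0.8, -0.0, 0.4]
grip_width: 0.2
finger_force: 0.0
```

{"fn": "jog_arm", "kwargs": {"targets": [{"xyz":[0,0,0.005],"spin":0},{"xyz":[0,0,0.01],"spin":0},{"xyz":[0,0,0],"spin":0},{"xyz":[0,0,0],"spin":0},{"xyz":[0,0,0],"spin":0},{"xyz":[0,0,0],"spin":0},{"xyz":[0,0,0],"spin":0},{"xyz":[0,0,0],"spin":0},{"xyz":[0,0,0],"spin":0},{"xyz":[0,0,0],"spin":0}]}}

```text
time: 10.15
tool_pos: [488.7, -25.8, 67.7]
tcp_rot: [3.141, 0.0, 0.207]
contact_force: [0.9, 0.1, -0.2]
grip_width: 0.3
finger_force: 0.0
```

{"fn": "jog_arm", "kwargs": {"targets": [{"xyz":[0,0,0.005],"spin":0},{"xyz":[0,0,0.0075],"spin":0},{"xyz":[0,0,0],"spin":0},{"xyz":[0,0,0],"spin":0},{"xyz":[0,0,0],"spin":0},{"xyz":[0,0,0],"spin":0},{"xyz":[0,0,0],"spin":0},{"xyz":[0,0,0],"spin":0},{"xyz":[0,0,0],"spin":0},{"xyz":[0,0,0],"spin":0}]}}

```text
time: 11.4
tool_pos: [488.7, -25.8, 66.7]
tcp_rot: [3.142, 0.0, 0.207]
contact_force: [0.5, 1.0, 0.0]
grip_width: 0.2
finger_force: 0.0
```

{"fn": "jog_arm", "kwargs": {"targets": [{"xyz":[0,0,0.005],"spin":0},{"xyz":[0,0,0.005],"spin":0},{"xyz":[0,0,0],"spin":0},{"xyz":[0,0,0],"spin":0},{"xyz":[0,0,0],"spin":0},{"xyz":[0,0,0],"spin":0},{"xyz":[0,0,0],"spin":0},{"xyz":[0,0,0],"spin":0},{"xyz":[0,0,0],"spin":0},{"xyz":[0,0,0],"spin":0}]}}

```text
time: 12.65
tool_pos: [488.7, -25.8, 65.9]
tcp_rot: [3.142, -0.0, 0.207]
contact_force: [-0.7, 0.2, -0.5]
grip_width: 0.2
finger_force: 0.0
```

{"fn": "jog_arm", "kwargs": {"targets": [{"xyz":[0,0,0.005],"spin":0},{"xyz":[0,0,0.005],"spin":0},{"xyz":[0,0,0],"spin":0},{"xyz":[0,0,0],"spin":0},{"xyz":[0,0,0],"spin":0},{"xyz":[0,0,0],"spin":0},{"xyz":[0,0,0],"spin":0},{"xyz":[0,0,0],"spin":0},{"xyz":[0,0,0],"spin":0},{"xyz":[0,0,0],"spin":0}]}}

```text
time: 13.9
tool_pos: [488.7, -25.8, 65.1]
tcp_rot: [3.142, -0.0, 0.207]
contact_force: [-0.1, 0.3, 0.4]
grip_width: 0.3
finger_force: 0.0
```

Run:
```python
from h import *
from plant import bot
st(bot)
c=bot.get_calibration('wrist');b=np.load('box.npy')
for n in W:print(n,proj(c,b2w(b,W[n])))
print(proj(c,bot.get_obs()['tool_pos']))
cv2.imwrite('pics/w1.png',bot.capture('wrist'))
```

```text
t 13.9 box xy [ 6.16 22.63] z 65.11 yaw 0.2068 F [-0.1  0.3  0.4]
L (np.float64(244.4824096386889), np.float64(286.54855316468655))
M (np.float64(322.8159770166047), np.float64(286.52208571282216))
R (np.float64(401.12467292157356), np.float64(286.4956266645646))
B (np.float64(490.27438159055066), np.float64(303.7759247379477))
(np.float64(321.5836330723445), np.float64(274.3441605679301))
```

View pics/w1.png

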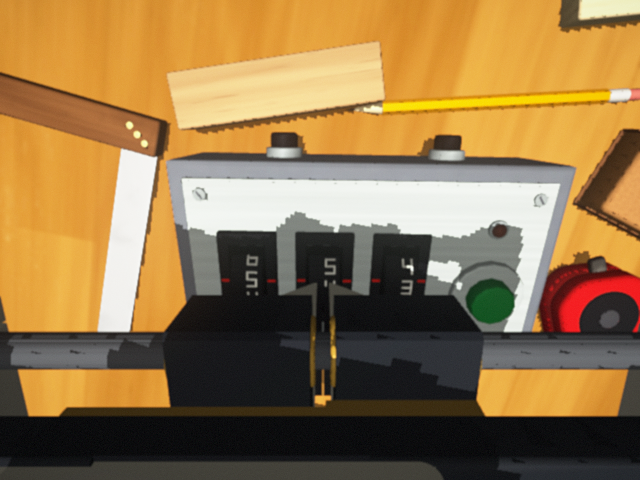

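The tool is over the middle wheel, and its tip shows near (322,283). I'll zoom in there.

Run:
```python
import cv2
im=cv2.imread('pics/w1.png')[220:345,205:445]
im=cv2.convertScaleAbs(im,alpha=1.8,beta=20)
cv2.imwrite('pics/w1c.png',cv2.resize(im,None,fx=3.3,fy=3.3,interpolation=cv2.INTER_CUBIC))
```

```text
(no output)
```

View pics/w1c.png

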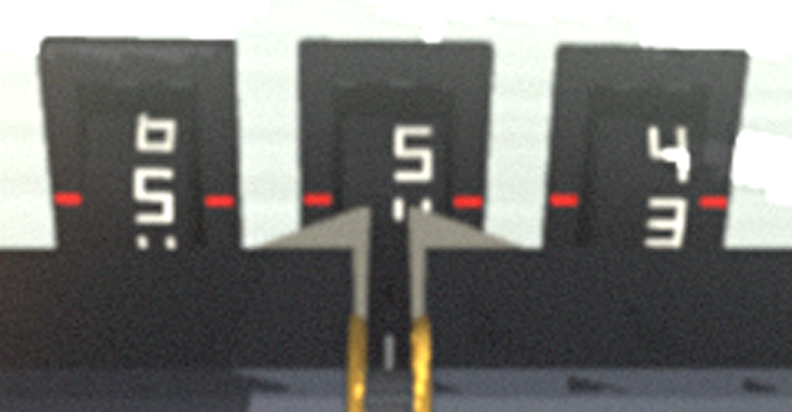

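Run:
```python
from h import *
from plant import bot
c=bot.get_calibration('wrist');b=np.load('box.npy');o=bot.get_obs()
T=rpy(o['tcp_rot'])
for z in(0,-10,-19,-30,-47,-66):
  print(z,[tuple(np.round(proj(c,o['tool_pos']+T.apply([x,y,z])),0)) for x in(9.5,0,-9.5) for y in (0,10)])
print('marks',[np.round(proj(c,b2w(b,(1,y,61.5))),0) for y in(72,52,32,12)])
print(np.round(T.inv().apply(c['eye']-o['tool_pos']),1))
```

```text
0 [(np.float64(322.0), np.float64(257.0)), (np.float64(341.0), np.float64(257.0)), (np.float64(322.0), np.float64(274.0)), (np.float64(341.0), np.float64(274.0)), (np.float64(322.0), np.float64(291.0)), (np.float64(341.0), np.float64(291.0))]
-10 [(np.float64(322.0), np.float64(263.0)), (np.float64(342.0), np.float64(263.0)), (np.float64(322.0), np.float64(282.0)), (np.float64(342.0), np.float64(281.0)), (np.float64(322.0), np.float64(299.0)), (np.float64(342.0), np.float64(299.0))]
-19 [(np.float64(322.0), np.float64(270.0)), (np.float64(343.0), np.float64(270.0)), (np.float64(322.0), np.float64(289.0)), (np.float64(343.0), np.float64(289.0)), (np.float64(322.0), np.float64(307.0)), (np.float64(342.0), np.float64(307.0))]
-30 [(np.float64(321.0), np.float64(278.0)), (np.float64(344.0), np.float64(278.0)), (np.float64(322.0), np.float64(298.0)), (np.float64(344.0), np.float64(298.0)), (np.float64(322.0), np.float64(318.0)), (np.float64(344.0), np.float64(318.0))]
-47 [(np.float64(321.0), np.float64(294.0)), (np.float64(347.0), np.float64(294.0)), (np.float64(321.0), np.float64(315.0)), (np.float64(346.0), np.float64(315.0)), (np.float64(321.0), np.float64(336.0)), (np.float64(346.0), np.float64(336.0))]
-66 [(np.float64(321.0), np.float64(315.0)), (np.float64(350.0), np.float64(315.0)), (np.float64(321.0), np.float64(339.0)), (np.float64(349.0), np.float64(339.0)), (np.float64(321.0), np.float64(362.0)), (np.float64(349.0), np.float64(362.0))]
marks [array([228., 281.]), array([266., 281.]), array([304., 281.]), array([342., 281.])]
[  73.9    0.3 -196.7]
```

Run:
```python
from h import *
from plant import bot
c=bot.get_calibration('scene');b=np.load('box.npy');o=bot.get_obs()
im=bot.capture('scene')
u,v=proj(c,o['tool_pos']);print(u,v)
x0,y0=int(u)-60,int(v)-50
for n in W:print(n,(np.array(proj(c,b2w(b,W[n])))-(x0,y0))*6)
print((np.array([u,v])-(x0,y0))*6)
cr=im[y0:y0+95,x0:x0+130]
cv2.imwrite('pics/s1c.png',cv2.resize(cv2.convertScaleAbs(cr,alpha=1.5),None,fx=6,fy=6,interpolation=cv2.INTER_CUBIC))
```

```text
375.4991751661365 226.57006364108102
L [316.16241638 369.55012644]
M [379.09949735 299.01265821]
R [438.62880646 232.29449007]
B [534.4547106  175.04903012]
[362.995051   303.42038185]
```

View pics/s1c.png

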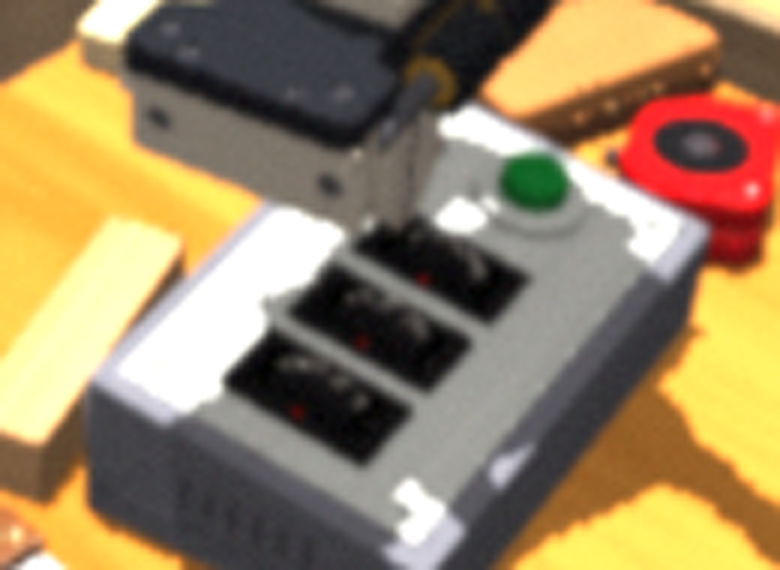

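The visible fingertip ends near crop (390,218), well above the reported TCP, so I'll triangulate it from the two views.

Run:
```python
from h import *
from plant import bot
o=bot.get_obs();T=rpy(o['tcp_rot']);w=bot.get_calibration('wrist');s=bot.get_calibration('scene')
for su in((380,212.7),(383,213),(377,214)):
  q=least_squares(lambda p:np.r_[np.array(proj(s,p))-su,np.array(proj(w,p))-(322,285)],o['tool_pos']+[0,0,20]).x
  print(q.round(1),T.inv().apply(q-o['tool_pos']).round(1))
for z in(0,-19,-39):
  print(z,[((np.array(proj(s,o['tool_pos']+T.apply([x,0,z])))-(315,176))*6).round() for x in(9.5,-9.5)])
a=bot.get_obs();print(a['grip_width'])
```

```text
[493.5 -25.4  92.7] [  4.7   0.6 -27.6]
[492.4 -25.8  90.4] [  3.6   0.8 -25.3]
[493.4 -25.2  91.9] [  4.7   0.4 -26.8]
0 [array([337., 293.]), array([389., 314.])]
-19 [array([341., 247.]), array([394., 269.])]
-39 [array([345., 198.]), array([399., 219.])]
0.2644876878079096
```

{"fn": "jog_arm", "kwargs": {"targets": [{"xyz":[0,0,0.005],"spin":0},{"xyz":[0,0,0.0075],"spin":0},{"xyz":[0,0,0],"spin":0},{"xyz":[0,0,0],"spin":0},{"xyz":[0,0,0],"spin":0},{"xyz":[0,0,0],"spin":0},{"xyz":[0,0,0],"spin":0},{"xyz":[0,0,0],"spin":0},{"xyz":[0,0,0],"spin":0},{"xyz":[0,0,0],"spin":0}]}}

```text
time: 15.25
tool_pos: [488.7, -25.8, 64.1]
tcp_rot: [3.142, 0.0, 0.207]
contact_force: [0.6, 0.1, -0.4]
grip_width: 0.2
finger_force: 0.0
```

{"fn": "jog_arm", "kwargs": {"targets": [{"xyz":[0,0,0.005],"spin":0},{"xyz":[0,0,0.005],"spin":0},{"xyz":[0,0,0.005],"spin":0},{"xyz":[0,0,0.005],"spin":0},{"xyz":[0,0,0],"spin":0},{"xyz":[0,0,0],"spin":0},{"xyz":[0,0,0],"spin":0},{"xyz":[0,0,0],"spin":0},{"xyz":[0,0,0],"spin":0},{"xyz":[0,0,0],"spin":0}]}}

```text
time: 16.5
tool_pos: [488.7, -25.8, 62.5]
tcp_rot: [3.141, -0.0, 0.207]
contact_force: [0.4, -0.5, 0.2]
grip_width: 0.3
finger_force: 0.0
```

Run:
```python
from h import *
from plant import bot
st(bot);o=bot.get_obs();print(o['grip_width'],o['tau'])
im=bot.capture('wrist')
cr=cv2.convertScaleAbs(im[240:420,240:404],alpha=2.5,beta=20)
t=bot.capture('scene')[170:255,330:460]
a=cv2.resize(cr,(400,440),interpolation=cv2.INTER_CUBIC);b=cv2.resize(cv2.convertScaleAbs(t,alpha=2),(400,262),interpolation=cv2.INTER_CUBIC)
b=cv2.copyMakeBorder(b,0,440-262,0,0,cv2.BORDER_CONSTANT)
cv2.imwrite('pics/w2.png',np.hstack([a,b]))
```

```text
t 16.5 box xy [ 6.17 22.63] z 62.5 yaw 0.2068 F [ 0.4 -0.5  0.2]
0.34129777667538874 [-5.62483438e-04 -4.22078848e+01 -1.93798167e+01  5.28722280e-02
 -5.94287831e-02 -6.22985431e-05]
```

View pics/w2.png

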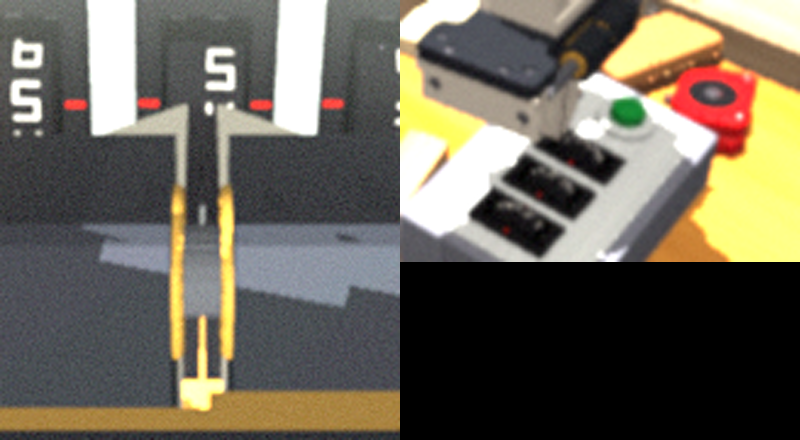

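The wrist half shows the two finger points near columns 317 and 329, row 282. I'll open the fingers by a known amount; the change in their pixel spacing gives the tip's depth.

{"fn": "jog_arm", "kwargs": {"targets": [{"xyz":[0,0,0],"spin":0},{"xyz":[0,0,0],"spin":0},{"xyz":[0,0,0],"spin":0},{"xyz":[0,0,0],"spin":0},{"xyz":[0,0,0],"spin":0},{"xyz":[0,0,0],"spin":0},{"xyz":[0,0,0],"spin":0},{"xyz":[0,0,0],"spin":0},{"xyz":[0,0,0],"spin":0},{"xyz":[0,0,0],"spin":0}], "gripper": 20}}

```text
time: 17.85
tool_pos: [488.7, -25.8, 62.5]
tcp_rot: [3.141, -0.0, 0.207]
contact_force: [-0.2, -0.7, -0.2]
grip_width: 18.5
finger_force: 0.0
```

Run:
```python
from h import *
from plant import bot
st(bot);o=bot.get_obs();print(o['grip_width'])
im=bot.capture('wrist');cv2.imwrite('pics/w3full.png',im)
cr=cv2.convertScaleAbs(im[230:420,220:430],alpha=2.2,beta=15)
cv2.imwrite('pics/w3.png',cv2.resize(cr,None,fx=3.1,fy=3.1,interpolation=cv2.INTER_CUBIC))
```

```text
t 17.85 box xy [ 6.17 22.64] z 62.5 yaw 0.2068 F [-0.2 -0.7 -0.2]
18.505646772523136
```

View pics/w3.png

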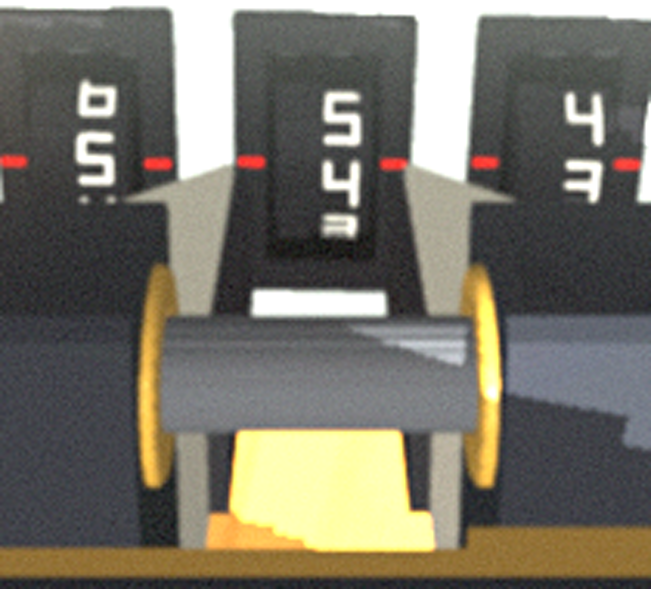

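The gap is see-through and the whole middle wheel shows (5-4-3, with 4 between the marks). The tips are at crop (235,165) and (403,165). Their spacing puts the real fingertips about 33 mm behind the reported TCP. I'll close up and go down, expecting contact at a TCP z of about 28–44.

{"fn": "jog_arm", "kwargs": {"targets": [{"xyz":[0,0,0],"spin":0},{"xyz":[0,0,0.05],"spin":0},{"xyz":[0,0,0.05],"spin":0},{"xyz":[0,0,0.05],"spin":0},{"xyz":[0,0,0.03],"spin":0},{"xyz":[0,0,0.02],"spin":0},{"xyz":[0,0,0],"spin":0},{"xyz":[0,0,0],"spin":0},{"xyz":[0,0,0],"spin":0},{"xyz":[0,0,0],"spin":0}], "gripper": 0}}

```text
time: 19.15
tool_pos: [488.8, -25.8, 46.6]
tcp_rot: [3.141, -0.0, 0.207]
contact_force: [-0.3, 0.6, -0.4]
grip_width: 0.2
finger_force: 0.0
```

{"fn": "jog_arm", "kwargs": {"targets": [{"xyz":[0,0,0.01],"spin":0},{"xyz":[0,0,0.01],"spin":0},{"xyz":[0,0,0.01],"spin":0},{"xyz":[0,0,0.005],"spin":0},{"xyz":[0,0,0],"spin":0},{"xyz":[0,0,0],"spin":0},{"xyz":[0,0,0],"spin":0},{"xyz":[0,0,0],"spin":0},{"xyz":[0,0,0],"spin":0},{"xyz":[0,0,0],"spin":0}]}}

```text
time: 20.4
tool_pos: [488.7, -25.8, 43.7]
tcp_rot: [3.141, 0.0, 0.207]
contact_force: [-0.1, 1.7, 0.4]
grip_width: 0.3
finger_force: 0.0
```

{"fn": "jog_arm", "kwargs": {"targets": [{"xyz":[0,0,0.005],"spin":0},{"xyz":[0,0,0.005],"spin":0},{"xyz":[0,0,0.005],"spin":0},{"xyz":[0,0,0.005],"spin":0},{"xyz":[0,0,0.005],"spin":0},{"xyz":[0,0,0],"spin":0},{"xyz":[0,0,0],"spin":0},{"xyz":[0,0,0],"spin":0},{"xyz":[0,0,0],"spin":0},{"xyz":[0,0,0],"spin":0}]}}

```text
time: 21.65
tool_pos: [488.8, -25.8, 41.7]
tcp_rot: [3.141, -0.0, 0.207]
contact_force: [-0.6, 0.0, -0.8]
grip_width: 0.3
finger_force: 0.0
```

{"fn": "jog_arm", "kwargs": {"targets": [{"xyz":[0,0,0.005],"spin":0},{"xyz":[0,0,0.005],"spin":0},{"xyz":[0,0,0.005],"spin":0},{"xyz":[0,0,0.005],"spin":0},{"xyz":[0,0,0.005],"spin":0},{"xyz":[0,0,0],"spin":0},{"xyz":[0,0,0],"spin":0},{"xyz":[0,0,0],"spin":0},{"xyz":[0,0,0],"spin":0},{"xyz":[0,0,0],"spin":0}]}}

```text
time: 22.9
tool_pos: [488.7, -25.8, 39.7]
tcp_rot: [3.141, 0.0, 0.207]
contact_force: [-0.1, -0.5, -0.0]
grip_width: 0.3
finger_force: 0.0
```

{"fn": "jog_arm", "kwargs": {"targets": [{"xyz":[0,0,0.005],"spin":0},{"xyz":[0,0,0.005],"spin":0},{"xyz":[0,0,0.005],"spin":0},{"xyz":[0,0,0.005],"spin":0},{"xyz":[0,0,0.005],"spin":0},{"xyz":[0,0,0],"spin":0},{"xyz":[0,0,0],"spin":0},{"xyz":[0,0,0],"spin":0},{"xyz":[0,0,0],"spin":0},{"xyz":[0,0,0],"spin":0}]}}

```text
time: 24.15
tool_pos: [488.7, -25.8, 37.7]
tcp_rot: [3.141, 0.0, 0.207]
contact_force: [0.2, -0.7, -0.0]
grip_width: 0.4
finger_force: 0.0
```

{"fn": "jog_arm", "kwargs": {"targets": [{"xyz":[0,0,0.005],"spin":0},{"xyz":[0,0,0.005],"spin":0},{"xyz":[0,0,0.005],"spin":0},{"xyz":[0,0,0.005],"spin":0},{"xyz":[0,0,0.005],"spin":0},{"xyz":[0,0,0],"spin":0},{"xyz":[0,0,0],"spin":0},{"xyz":[0,0,0],"spin":0},{"xyz":[0,0,0],"spin":0},{"xyz":[0,0,0],"spin":0}]}}

```text
time: 25.4
tool_pos: [488.8, -25.8, 35.7]
tcp_rot: [3.141, -0.0, 0.207]
contact_force: [0.1, 0.5, -0.1]
grip_width: 0.3
finger_force: 0.0
```

Run:
```python
from h import *
from plant import bot
o=bot.get_obs();T=rpy(o['tcp_rot']);s=bot.get_calibration('scene');b=np.load('box.npy')
im=bot.capture('scene');cv2.imwrite('pics/s2.png',im);w=bot.capture('wrist');cv2.imwrite('pics/w4.png',w)
for z in(0,-25,-30,-35,-40):print(z,[np.round(proj(s,o['tool_pos']+T.apply([x,0,z])),0) for x in(9.5,0,-9.5)])
for n in'LMR':print(n,np.round(proj(s,b2w(b,W[n]))))
g=cv2.cvtColor(im,cv2.COLOR_BGR2GRAY)[200:248,355:405]
for i,r in enumerate(g):print(200+i,''.join(' .:-=+*#%@'[min(9,v//22)] for v in r))
```

```text
0 [array([370., 236.]), array([374., 238.]), array([379., 240.])]
-25 [array([371., 226.]), array([375., 228.]), array([380., 230.])]
-30 [array([371., 225.]), array([376., 226.]), array([380., 228.])]
-35 [array([371., 223.]), array([376., 224.]), array([380., 226.])]
-40 [array([372., 221.]), array([376., 222.]), array([380., 224.])]
L [368. 238.]
M [378. 226.]
R [388. 215.]
200 .:.:...:..:...........    ..::::.       .=#@@@@%#*
201 ..:....................  ..:::::..      .=#%%#*++=
202 .......:....:...:.:........::::::.     .:=+++---::
203 :....:.............:...........:::.   .:-===-:::::
204 ...:.:..........................::.  .:-===-::::::
205 .......:::...::::..............::.. .:-====:::::::
206  .....::--::::--:...............:. .:-=====:...:::
207     ...:::::.::-:...... ...........:-======:...:::
208       .....:::::::....  ....:::..:=++======-:.....
209 ..      .....::.:....  .....::::=*%%%*+=+===-:....
210 ::...      .........  ....:::---+%@@@@%*+====-::::
211 --:::..      ...... ..::::::---=#@@@@@@#+======---
212 -----::..          ..:::::::---+%@@@@@@#+=-=======
213 -
[... 1219 characters left out ...]
:.::--==-::.              .-============
236 .     ...:::::::--==-:..           .:=============
237        ...:..:..::-===-:..        .:==============
238            ......::--===-:.      .:-==============
239               ..::..::-==--:.   .:================
240                .... ..:-===--:..:-================
241 .                  .. ..:-===----=========++======
242 :..                ...  .:--=====================-
243 =-:.               ..     .:-===========++=+====--
244 ==-::.                     .:==========+========-:
245 ====--:.                   .-=========+=+++====-::
246 ======-:..                .:=========+=+======-:::
247 =======--:.              .:====+======+++====--:::
```

The scene numbers put the finger's bottom edge near (373,228), right beside the predicted rim top at (378,226). Contact is close, so I'll take smaller steps.

{"fn": "jog_arm", "kwargs": {"targets": [{"xyz":[0,0,0.005],"spin":0},{"xyz":[0,0,0.005],"spin":0},{"xyz":[0,0,0.005],"spin":0},{"xyz":[0,0,0.005],"spin":0},{"xyz":[0,0,0],"spin":0},{"xyz":[0,0,0],"spin":0},{"xyz":[0,0,0],"spin":0},{"xyz":[0,0,0],"spin":0},{"xyz":[0,0,0],"spin":0},{"xyz":[0,0,0],"spin":0}]}}

```text
time: 26.75
tool_pos: [488.7, -25.8, 34.1]
tcp_rot: [3.142, -0.0, 0.207]
contact_force: [-0.2, 0.5, -0.3]
grip_width: 0.6
finger_force: 0.0
```

{"fn": "jog_arm", "kwargs": {"targets": [{"xyz":[0,0,0.005],"spin":0},{"xyz":[0,0,0.005],"spin":0},{"xyz":[0,0,0.005],"spin":0},{"xyz":[0,0,0.005],"spin":0},{"xyz":[0,0,0],"spin":0},{"xyz":[0,0,0],"spin":0},{"xyz":[0,0,0],"spin":0},{"xyz":[0,0,0],"spin":0},{"xyz":[0,0,0],"spin":0},{"xyz":[0,0,0],"spin":0}]}}

```text
time: 28.0
tool_pos: [488.7, -25.7, 32.5]
tcp_rot: [3.142, 0.0, 0.207]
contact_force: [-0.2, 0.2, -0.4]
grip_width: 0.4
finger_force: 0.0
```

{"fn": "jog_arm", "kwargs": {"targets": [{"xyz":[0,0,0.005],"spin":0},{"xyz":[0,0,0.005],"spin":0},{"xyz":[0,0,0.005],"spin":0},{"xyz":[0,0,0.005],"spin":0},{"xyz":[0,0,0.005],"spin":0},{"xyz":[0,0,0],"spin":0},{"xyz":[0,0,0],"spin":0},{"xyz":[0,0,0],"spin":0},{"xyz":[0,0,0],"spin":0},{"xyz":[0,0,0],"spin":0}]}}

```text
time: 29.25
tool_pos: [488.7, -25.8, 30.5]
tcp_rot: [3.142, 0.0, 0.207]
contact_force: [-0.3, -1.0, -0.5]
grip_width: 0.9
finger_force: 0.0
```

Run:
```python
from h import *
from plant import bot
im=bot.capture('scene');cv2.imwrite('pics/s3.png',im);w=bot.capture('wrist');cv2.imwrite('pics/w5.png',w)
g=cv2.cvtColor(im,cv2.COLOR_BGR2GRAY)[212:248,355:400]
for i,r in enumerate(g):print(212+i,''.join(' .:-=+*#%@'[min(9,v//18)] for v in r))
g=cv2.cvtColor(w,cv2.COLOR_BGR2GRAY)[250:300,285:360]
print()
for i,r in enumerate(g[::2]):print(250+2*i,''.join(' .:-=+*#%@'[min(9,v//12)] for v in r))
c=bot.get_calibration('wrist');b=np.load('box.npy')
print([np.round(proj(c,b2w(b,(x,22,z)))) for x,z in((1,69),(1,66),(1,72))], [np.round(proj(c,b2w(b,(1,22+s*12,61.5)))) for s in(1,-1)])
```

```text
212 ::..    ....::::::... ..::::-==+%@@@@@@%+==++
213 =-::..     ...........:::::--===#%@@@%%*+++==
214 ==---:..     ........:--:--------+*#***+++++=
215 =====--::..        .:--:-------:::-===+++++++
216 ========-:::..   ..:--:--------:...::--=+++++
217 ==========--::...::------------.  ..:::--=+++
218 ============-----==-----=-----:.   ..:::::-=+
219 ===================---==------:      .:-:..:=
220 ========================------.      .:-:. .:
221 ============---========------:.       .::.   
222 ===========-::-=========-----:.       ...    
223 *+=========-:.:-========-----::.             
224 @%*+========-::-========---===-:..           
225 @%*+=========---====-===---=+++=-:.         .
226 @#*+++=============---------==+++=-:.      .:
227 @#+++++=---========-:::---:::-=++++=:..    .-
228 @#+++++=-::--======-....::..:::-=+++=-:.  .-=
229 @%*+++++=-::::--==-:.    ...:::::-=+++=-::-=+
230 @@#+=-=++=-::.::--:.       .:::...:-=+++===++
231 @@#-:::-=+==-:..::.         .::.  ..:-+++++++
232 @@*:. ..:==+==-:..           ..     .:=++++++
233 @%=.    .:-=+++=-:...                .-++++++

[... 2107 characters left out ...]
@@#**+++#%#=:.......:::::..::..=#
286 @@@@@*-:.::...::::--=++*+******+-......:=*#*+***+****++==-:...:...:.....:=%
288 @@@@@*-...::--=++*+*******++***+-..:.......:+**++*+*+++**++++==-:::.....:+%
290 @@@@@*--==++****+*+*++*+*+*****=:..........:=++*+***+++++*+***++++==--:::+@
292 @@@%#*++*+****+****+**++***+*++=:..........:=+*+*+*+****+***+**+****+++==*%
294 ++++++++++++=+++++++++++++++**+=:..........:=+**++++++++++=+++==+=+++++++++
296 ..........................:=*++=:..........:=+*+=:.:...........:...........
298 .....:....................:=+++-:..........:-+*+=:.........................
[array([323., 317.]), array([323., 314.]), array([323., 321.])] [array([296., 310.]), array([350., 310.])]
```

Run:
```python
from h import *
from plant import bot
b=np.load('box.npy');Z=R.from_euler('z',-b[2])
def pl(c,uv,y):
    p=ray(c,uv,0);e=Z.apply(c['eye']-[*b[:2],0]);p=Z.apply(p-[*b[:2],0]);t=(y-e[1])/(p[1]-e[1]);return (e+t*(p-e)).round(1)
s=bot.get_calibration('scene');w=bot.get_calibration('wrist')
for y in(25.5,35):
  for uv in((370,229.5),(373,231.5),(379,227.5),(384,226),(376,228)):print(y,uv,pl(s,uv,y))
e=Z.apply(w['eye']-[*b[:2],0]);q=Z.apply(ray(w,(317,282),60)-[*b[:2],0]);print('wrist ray',e.round(1),[(e+(q-e)*(z-e[2])/(q[2]-e[2])).round(1) for z in(70,65,60,50)])
st(bot)
```

```text
25.5 (370, 229.5) [15.8 25.5 55. ]
25.5 (373, 231.5) [ 9.1 25.5 53.1]
25.5 (379, 227.5) [-2.7 25.5 69.1]
25.5 (384, 226) [-12.6  25.5  77.7]
25.5 (376, 228) [ 3.4 25.5 64.9]
35 (370, 229.5) [11.1 35.  64.2]
35 (373, 231.5) [ 4.4 35.  62.4]
35 (379, 227.5) [-7.1 35.  78.2]
35 (384, 226) [-16.8  35.   86.6]
35 (376, 228) [-1.1 35.  74. ]
wrist ray [ 80.   22.3 227.2] [array([17.6, 24.5, 70. ]), array([15.6, 24.5, 65. ]), array([13.6, 24.6, 60. ]), array([ 9.7, 24.7, 50. ])]
t 29.35 box xy [ 6.18 22.62] z 30.52 yaw 0.2067 F [ 0.4  0.3 -0.8]
```

Both views put the tip at about z 65 now, and the middle rim must be a low one. I'll continue gently.

{"fn": "jog_arm", "kwargs": {"targets": [{"xyz":[0,0,0.005],"spin":0},{"xyz":[0,0,0.005],"spin":0},{"xyz":[0,0,0.005],"spin":0},{"xyz":[0,0,0],"spin":0},{"xyz":[0,0,0],"spin":0},{"xyz":[0,0,0],"spin":0},{"xyz":[0,0,0],"spin":0},{"xyz":[0,0,0],"spin":0},{"xyz":[0,0,0],"spin":0},{"xyz":[0,0,0],"spin":0}]}}

```text
time: 30.6
tool_pos: [488.7, -25.8, 29.3]
tcp_rot: [3.142, 0.0, 0.207]
contact_force: [-0.1, -0.5, 0.4]
grip_width: 0.4
finger_force: 0.0
```

{"fn": "jog_arm", "kwargs": {"targets": [{"xyz":[0,0,0.005],"spin":0},{"xyz":[0,0,0.005],"spin":0},{"xyz":[0,0,0.005],"spin":0},{"xyz":[0,0,0.005],"spin":0},{"xyz":[0,0,0],"spin":0},{"xyz":[0,0,0],"spin":0},{"xyz":[0,0,0],"spin":0},{"xyz":[0,0,0],"spin":0},{"xyz":[0,0,0],"spin":0},{"xyz":[0,0,0],"spin":0}]}}

```text
time: 31.85
tool_pos: [489.0, -25.8, 28.3]
tcp_rot: [3.141, -0.001, 0.207]
contact_force: [-2.4, 0.9, 6.8]
grip_width: 0.6
finger_force: 3.4
```

Contact at TCP z ≈ 28.4, with about 7 N from 0.6 mm of command, so the stiffness is about 11 N/mm. First stroke, one figure towards the front:

{"fn": "jog_arm", "kwargs": {"targets": [{"xyz":[0,0,0.005],"spin":0},{"xyz":[-0.028,0,0],"spin":0},{"xyz":[-0.028,0,0],"spin":0},{"xyz":[-0.028,0,0],"spin":0},{"xyz":[-0.028,0,0],"spin":0},{"xyz":[-0.028,0,0],"spin":0},{"xyz":[0,0,0],"spin":0},{"xyz":[0,0,0],"spin":0},{"xyz":[0,0,0],"spin":0},{"xyz":[0,0,0],"spin":0}]}}

```text
time: 33.1
tool_pos: [478.2, -27.9, 28.2]
tcp_rot: [3.141, -0.001, 0.207]
contact_force: [-2.2, 2.2, 9.9]
grip_width: 0.4
finger_force: 4.8
```

{"fn": "jog_arm", "kwargs": {"targets": [{"xyz":[0,0,-0.04],"spin":0},{"xyz":[0.14,0,0],"spin":0},{"xyz":[0,0,0.025],"spin":0},{"xyz":[0,0,0.015],"spin":0},{"xyz":[-0.028,0,0],"spin":0},{"xyz":[-0.028,0,0],"spin":0},{"xyz":[-0.028,0,0],"spin":0},{"xyz":[-0.028,0,0],"spin":0},{"xyz":[-0.028,0,0],"spin":0},{"xyz":[0,0,0],"spin":0}]}}

```text
time: 34.35
tool_pos: [479.0, -28.0, 28.2]
tcp_rot: [3.141, -0.003, 0.207]
contact_force: [1.8, 1.1, 10.0]
grip_width: 0.4
finger_force: 4.8
```

{"fn": "jog_arm", "kwargs": {"targets": [{"xyz":[0,0,-0.04],"spin":0},{"xyz":[0.14,0,0],"spin":0},{"xyz":[0,0,0.025],"spin":0},{"xyz":[0,0,0.015],"spin":0},{"xyz":[-0.028,0,0],"spin":0},{"xyz":[-0.028,0,0],"spin":0},{"xyz":[-0.028,0,0],"spin":0},{"xyz":[-0.028,0,0],"spin":0},{"xyz":[-0.028,0,0],"spin":0},{"xyz":[0,0,0],"spin":0}]}}

```text
time: 35.6
tool_pos: [479.0, -28.0, 28.2]
tcp_rot: [3.141, -0.003, 0.207]
contact_force: [0.7, 2.2, 11.0]
grip_width: 0.3
finger_force: 5.0
```

{"fn": "jog_arm", "kwargs": {"targets": [{"xyz":[0,0,-0.11],"spin":0},{"xyz":[0,-0.17,0],"spin":0},{"xyz":[0,-0.17,0],"spin":0},{"xyz":[0,-0.16,0],"spin":0},{"xyz":[0,0,0],"spin":0},{"xyz":[0,0,0.0125],"spin":0},{"xyz":[0,0,0.0125],"spin":0},{"xyz":[0,0,0.0125],"spin":0},{"xyz":[0,0,0],"spin":0},{"xyz":[0,0,0],"spin":0}]}}

```text
time: 36.85
tool_pos: [469.6, 11.0, 33.1]
tcp_rot: [3.142, 0.0, 0.207]
contact_force: [-0.2, 0.2, -0.0]
grip_width: 0.3
finger_force: 0.0
```

```bash
cat > fig.py <<'E'
from h import *
from plant import bot
import sys
st(bot);w=bot.capture('wrist');cv2.imwrite(f'pics/f{bot.get_obs()["time"]:.2f}.png',w)
c=bot.get_calibration('wrist');b=np.load('box.npy')
for n in sys.argv[1]:
  u,v=np.round(proj(c,b2w(b,(1,W[n][1],66)))).astype(int)
  print(n,u,v)
  g=cv2.cvtColor(w,cv2.COLOR_BGR2GRAY)[v-34:v+24,u-16:u+18]
  for i,r in enumerate(g[::2]):print(v-34+2*i,''.join(' .:-=+*#%@'[min(9,x//16)] for x in r))
E
python3 fig.py M
```

```text
t 36.85 box xy [-5.05 62.52] z 33.06 yaw 0.2066 F [-0.2  0.2 -0. ]
M 415 288
254 :::.:.:.::.:......................
256 .:.....:...:..:..::------------::.
258 ..:..:.:.........:+#%########%#=:.
260 .::..............:=#%+======+##+:.
262 .................:=##+:.....=##+:.
264 ..................=##*------=*%*-.
266 ..................=#@%%%%%%%%%%#-.
268 ..................=#%#======+#%#-.
270 ..................=#%#-.....-*%%=.
272 ..................=#%#=:::::-*@%=.
274 ..................=#@@%%%%%%%@@%=.
276 ..................:=++++++++++++:.
278 ..................................
280 ..................... ............
282 ..................:-=+**++===-:...
284 .................:=#@@@@@@@@@@@%-.
286 .............. ...:-=######%@@@@=:
288 ....... ..............  ...-@@@@-.
290 ........ ..................:*%%=..
292 ....... .... ..............=#%*-. 
294  .... ...... .......... . .=*#+:..
296 ... ........... ..................
298  .... ..... .... .  ......... ....
300 .................... ...... ......
302 . ...........  . ........... .....
304 .... ..  ........  . .... ........
306 ..... ... ..... ............. . ..
308 ....  . . ... .  . ..  . ... .. ..
310 . . . . .. ..... ...... .. .. .  .
```

The middle wheel now shows 7 (rows 282+), with 8 behind it. I'll feel for the left wheel.

{"fn": "jog_arm", "kwargs": {"targets": [{"xyz":[0,0,0.0065],"spin":0},{"xyz":[0,0,0.0065],"spin":0},{"xyz":[0,0,0.006],"spin":0},{"xyz":[0,0,0.006],"spin":0},{"xyz":[0,0,0],"spin":0},{"xyz":[0,0,0],"spin":0},{"xyz":[0,0,0],"spin":0},{"xyz":[0,0,0],"spin":0},{"xyz":[0,0,0],"spin":0},{"xyz":[0,0,0],"spin":0}]}}

```text
time: 38.15
tool_pos: [469.6, 11.1, 31.1]
tcp_rot: [3.142, 0.0, 0.207]
contact_force: [-0.6, -0.4, -0.6]
grip_width: 0.7
finger_force: 0.0
```

{"fn": "jog_arm", "kwargs": {"targets": [{"xyz":[0,0,0.0065],"spin":0},{"xyz":[0,0,0.0065],"spin":0},{"xyz":[0,0,0.006],"spin":0},{"xyz":[0,0,0.006],"spin":0},{"xyz":[0,0,0],"spin":0},{"xyz":[0,0,0],"spin":0},{"xyz":[0,0,0],"spin":0},{"xyz":[0,0,0],"spin":0},{"xyz":[0,0,0],"spin":0},{"xyz":[0,0,0],"spin":0}]}}

```text
time: 39.4
tool_pos: [470.0, 11.1, 29.7]
tcp_rot: [3.141, -0.001, 0.207]
contact_force: [-1.2, 1.3, 6.3]
grip_width: 0.5
finger_force: 3.2
```

{"fn": "jog_arm", "kwargs": {"targets": [{"xyz":[0,0,0.005],"spin":0},{"xyz":[0.029,0,0],"spin":0},{"xyz":[0.029,0,0],"spin":0},{"xyz":[0.029,0,0],"spin":0},{"xyz":[0.029,0,0],"spin":0},{"xyz":[0.029,0,0],"spin":0},{"xyz":[0,0,0],"spin":0},{"xyz":[0,0,0],"spin":0},{"xyz":[0,0,0],"spin":0},{"xyz":[0,0,0],"spin":0}]}}

```text
time: 40.65
tool_pos: [482.0, 13.4, 29.7]
tcp_rot: [3.141, -0.002, 0.207]
contact_force: [0.1, -0.2, 8.4]
grip_width: 0.5
finger_force: 4.1
```

{"fn": "jog_arm", "kwargs": {"targets": [{"xyz":[0,0,-0.1],"spin":0},{"xyz":[-0.02,0.2,0],"spin":0},{"xyz":[-0.04,0.3,0],"spin":0},{"xyz":[-0.04,0.3,0],"spin":0},{"xyz":[-0.04,0.2,0],"spin":0},{"xyz":[0,0,0],"spin":0},{"xyz":[0,0,0.015],"spin":0},{"xyz":[0,0,0.015],"spin":0},{"xyz":[0,0,0.015],"spin":0},{"xyz":[0,0,0],"spin":0}]}}

```text
time: 41.9
tool_pos: [486.3, -66.8, 33.0]
tcp_rot: [-3.142, 0.0, 0.207]
contact_force: [-0.6, -0.2, 0.6]
grip_width: 0.5
finger_force: 0.0
```

```bash
python3 fig.py L
```

```text
t 41.9 box xy [ -4.65 -16.99] z 32.99 yaw 0.2074 F [-0.6 -0.2  0.6]
L 139 289
255 :::::::::::::::.:-+**#######%#+-::
257 ::::::::::::::::::::::::::-+##=:::
259 ::::::::::::::::::::::::::=*#*-:::
261 :::::::::::::::-+##*#*****#%#=:.::
263 ::::::::::::::::=+**********+-::::
265 :::::::::::::::::.:::::::..::..:::
267 :::::::::::::::::::.::.:...:.:....
269 ::::::::::::.:::::::.:...:::::....
271 ::::::::::::::=*#*-:.:..-+%#=:....
273 ::::::::::::::=#%#=:..::-*%%=:....
275 ::::::::::::.:=%@#-.....-*%#=:....
277 :::::::::::..:+%@*-:.:::-*%#=:....
279 ::::::::::::::+%@%######%@@%=:....
281 :::::::::::..:-+*****####%@%=:....
283 :::::::::::.:..:........-*@%+:....
285 .::.::.::.:..:..........:+@@+:....
287 ::::::.::::..:.:........:+%@*:....
289 :::.:::.:...:..:........:-**+:....
291 ......:......:....................
293 ...:..:...........................
295 :...:....:......:=++++++++++=-:...
297 ..:.............-+*###%%%%%%%%+:..
299 :::........................-*%#-..
301 :.................:-=+++++=+*%%+:.
303 :::...............:=+********#%#+:
305 ::::..................:::::::-*%#+
307 ::::.................-+********##*
309 ::::::.................::=========
311 :::::::.................:-==+*****
```

```bash
ls pics
python3 - <<'E'
from h import *
import glob
for f in('pics/w1.png','pics/w3full.png','pics/f36.85.png','pics/f41.90.png'):
  im=cv2.imread(f);h=cv2.cvtColor(im,cv2.COLOR_BGR2HSV)
  m=cv2.inRange(h,(0,140,60),(8,255,255))|cv2.inRange(h,(172,140,60),(180,255,255))
  n,_,s,c=cv2.connectedComponentsWithStats(m)
  M=[(c[i][0].round(1),c[i][1].round(1)) for i in range(1,n) if 10<s[i][4]<120];M.sort();print(f,M)
  # white figures between consecutive marks
  g=cv2.cvtColor(im,cv2.COLOR_BGR2GRAY)
  for a,b in zip(M[:-1],M[1:]):
    if 35<b[0]-a[0]<65:
      x0,x1=int(a[0])+9,int(b[0])-7;y=int(a[1])
      p=g[y-40:y+40,x0:x1].max(1);on=(p>75).astype(int);d=np.flatnonzero(np.diff(np.r_[0,on,0]))
      print('  wheel',[(y-40+q-a[1],y-40+r-a[1]) for q,r in zip(d[::2],d[1::2]) if r-q>5])
E
```

```text
f36.90.png
f41.95.png
s1c.png
s2.png
s3.png
scene0.png
top0.png
w0.png
w0c.png
w1.png
w1c.png
w2.png
w3.png
w3full.png
w4.png
w5.png
pics/w1.png [(np.float64(225.2), np.float64(279.6)), (np.float64(271.0), np.float64(280.5)), (np.float64(300.7), np.float64(280.0)), (np.float64(346.2), np.float64(280.5)), (np.float64(375.4), np.float64(280.4)), (np.float64(420.6), np.float64(280.5)), (np.float64(634.7), np.float64(98.0)), (np.float64(635.2), np.float64(89.5))]
  wheel [(np.float64(-24.600000000000023), np.float64(-13.600000000000023)), (np.float64(-8.600000000000023), np.float64(8.399999999999977))]
  wheel [(np.float64(-22.0), np.float64(-5.0)), (np.float64(0.0), np.float64(7.0))]
  wheel [(np.float64(-21.399999999999977), np.float64(-5.399999999999977)), (np.float64(-0.39999999999997726), np.float64(14.600000000000023))]
pics/w3full.png [(np.float64(223.9), np.float64(281.5)), (np.float64(270.5), np.float64(282.5)), (np.float64(300.8), np.float64(281.5)), (np.float64(346.4), np.float64(282.5)), (np.float64(375.8), np.float64(281.7)), (np.float64(421.7), np.float64(282.5)), (np.float64(636.2), np.float64(98.0))]
  wheel [(np.float64(-25.5), np.float64(-13.5)), (np.float64(-8.5), np.float64(8.5))]
  wheel [(np.float64(-21.5), np.float64(-4.5)), (np.float64(0.5), np.float64(14.5)), (np.float64(17.5), np.float64(24.5))]
  wheel [(np.float64(-21.69999999999999), np.float64(-4.699999999999989)), (np.float64(0.30000000000001137), np.float64(13.300000000000011))][ WARN:0@0.240] global loadsave.cpp:275 findDecoder imread_('pics/f36.85.png'): can't open/read file: check file path/integrity
Traceback (most recent call last):
cv2.error: OpenCV(4.12.0) /io/opencv/modules/imgproc/src/color.cpp:199: error: (-215:Assertion failed) !_src.empty() in function 'cvtColor'
```

```bash
cat > mk.py <<'E'
from h import *
import sys
for f in sys.argv[1:]:
  im=cv2.imread(f);h=cv2.cvtColor(im,cv2.COLOR_BGR2HSV)
  m=cv2.inRange(h,(0,140,50),(8,255,255))|cv2.inRange(h,(172,140,50),(180,255,255))
  n,_,s,c=cv2.connectedComponentsWithStats(m)
  M=sorted([(float(c[i][0].round(1)),float(c[i][1].round(1))) for i in range(1,n) if 6<s[i][4]<120]);print(f,M)
  g=cv2.cvtColor(im,cv2.COLOR_BGR2GRAY)
  for a,b in zip(M[:-1],M[1:]):
    if 35<b[0]-a[0]<65:
      x0,x1=int(a[0])+9,int(b[0])-7;y=int(a[1])
      p=g[y-40:y+40,x0:x1].max(1);on=(p>75).astype(int);d=np.flatnonzero(np.diff(np.r_[0,on,0]))
      print('  wheel at',a,[(round(y-40+q-a[1]),round(y-40+r-a[1])) for q,r in zip(d[::2],d[1::2]) if r-q>5])
E
python3 mk.py pics/w0.png pics/f*.png
```

```text
pics/w0.png [(299.0, 153.1), (310.5, 181.6), (317.9, 199.9), (328.9, 226.9), (335.7, 243.6), (345.8, 268.8)]
pics/f36.90.png [(296.4, 282.7), (351.0, 283.4), (385.2, 282.9), (439.1, 283.5), (473.3, 282.8), (528.3, 283.7)]
  wheel at (296.4, 282.7) [(-30, -17), (-11, 3)]
  wheel at (385.2, 282.9) [(-26, -6), (-1, 12)]
  wheel at (473.3, 282.8) [(-26, -7), (0, 17), (20, 28)]
pics/f41.95.png [(116.9, 283.3), (172.5, 284.1), (208.8, 283.7), (262.7, 284.4), (297.7, 283.9), (351.7, 284.8), (609.9, 71.8), (611.6, 62.0)]
  wheel at (116.9, 283.3) [(-30, -19), (-13, 7), (12, 29)]
  wheel at (172.5, 284.1) [(-40, 18)]
  wheel at (208.8, 283.7) [(-26, -6), (0, 11)]
  wheel at (297.7, 283.9) [(-26, -6)]
```

Run:
```python
from h import *
im=cv2.imread('pics/w0.png');g=cv2.cvtColor(im,cv2.COLOR_BGR2GRAY)
M=[(299.0,153.1),(310.5,181.6),(317.9,199.9),(328.9,226.9),(335.7,243.6),(345.8,268.8)]
for n,(a,b) in zip('LMR',zip(M[::2],M[1::2])):
  a,b=np.array(a),np.array(b);c=(a+b)/2;e=(b-a)/np.linalg.norm(b-a);u=np.array([e[1],-e[0]]) # toward +x image = back?
  S=5; xs=np.arange(-8,8.01,.5);ys=np.arange(-22,22.01,.5)
  X=np.array([[c+e*x+u*y for x in xs] for y in ys],np.float32)
  p=cv2.remap(g,X[...,0],X[...,1],cv2.INTER_CUBIC)
  print(n,c,u.round(2))
  for y,r in list(zip(ys,p))[::2]:print('%5.1f'%y,''.join(' .:-=+*#%@'[min(9,int(v)//(16 if n!="L" else 26))] for v in r))
```

```text
L [304.75 167.35] [ 0.93 -0.37]
-22.0 .................................
-21.0 .................................
-20.0 .................................
-19.0 ............................:::..
-18.0 .................::::::::::--=--:
-17.0 ................:-==========+++=-
-16.0 ................:-==++++++=====-:
-15.0 .................::::-----::----:
-14.0 ...........................:-=++=
-13.0 .:.........................:=*##*
-12.0 ..................:::::::::-=+**+
-11.0 ................:-=+++++++++**##*
-10.0 ...............:-=*##%###**##%%%#
 -9.0 ...............:-=*####*++++*###*
 -8.0 ...............:-=*###*=-::-=+***
 -7.0 ...............:-+*###+-:..:-+###
 -6.0 ...............:-=+**+=-:..:-+*##
 -5.0 ................::-==--:....:-===
 -4.0 ...................:::.........::
 -3.0 ..................:::::::::::::::
 -2.0 ................::-=++**++++++++=
 -1.0 :::...:........::-=+#%%%%%%%%%###
  0.0 .::::::::.......::-=+****########
  1.0 .:...:::..........:::::-----=+*##
  2.0 :....:::..........::::::::--=+#%%
  3.0 ::..............:-=+*********#%%%
  4.0 :.:::.......:..::=+#%%
[... 3693 characters left out ...]
.:::::::::::::::::..
  6.0 ....::::::::::::::::::::::::..::-
  7.0 ..::::::::::::::::::::::::..::-+%
  8.0 ...:::::::::::::::::::.......-=#@
  9.0 .....:::...::::::.:::::::::::-+#@
 10.0 ....:::::.::::::...::-=+*****#%@@
 11.0 ....::::::::::::.::-=*@@@@@@@@@@@
 12.0 ..:.:::::::.::::.::=*@@@@@@@@@@@@
 13.0 ...:::::::::::...:-+#@@@@#*+*%@@@
 14.0 ...::::::.:::::..:-*@@@@%+-:-*%@@
 15.0 ..::::..::::...::-=#@@@@#+-:-+%@@
 16.0 ..::::::::::::..::=+#%%#+-:::=+**
 17.0 ..::::::::::::.....:----:....::::
 18.0 .................................
 19.0 .................................
 20.0 .................................
 21.0 .................................
 22.0 .................................
```

The left wheel sits about 0.4 step off its marks, while the middle and right wheels sit true. A gentle nudge of about 0.4 step towards the front will fix it, and the detent makes that safe if it is already home. The right wheel comes first.

{"fn": "jog_arm", "kwargs": {"targets": [{"xyz":[0,0,0.0065],"spin":0},{"xyz":[0,0,0.0065],"spin":0},{"xyz":[0,0,0.006],"spin":0},{"xyz":[0,0,0.006],"spin":0},{"xyz":[0,0,0],"spin":0},{"xyz":[0,0,0],"spin":0},{"xyz":[0,0,0],"spin":0},{"xyz":[0,0,0],"spin":0},{"xyz":[0,0,0],"spin":0},{"xyz":[0,0,0],"spin":0}]}}

```text
time: 43.2
tool_pos: [486.4, -67.1, 31.1]
tcp_rot: [3.142, -0.0, 0.207]
contact_force: [-0.3, -0.3, 0.4]
grip_width: 0.6
finger_force: 0.0
```

{"fn": "jog_arm", "kwargs": {"targets": [{"xyz":[0,0,0.0065],"spin":0},{"xyz":[0,0,0.0065],"spin":0},{"xyz":[0,0,0.006],"spin":0},{"xyz":[0,0,0.006],"spin":0},{"xyz":[0,0,0],"spin":0},{"xyz":[0,0,0],"spin":0},{"xyz":[0,0,0],"spin":0},{"xyz":[0,0,0],"spin":0},{"xyz":[0,0,0],"spin":0},{"xyz":[0,0,0],"spin":0}]}}

```text
time: 44.45
tool_pos: [486.4, -67.1, 29.1]
tcp_rot: [3.142, -0.0, 0.207]
contact_force: [-0.0, -0.2, -0.1]
grip_width: 0.6
finger_force: 0.0
```

{"fn": "jog_arm", "kwargs": {"targets": [{"xyz":[0,0,0.0065],"spin":0},{"xyz":[0,0,0.0065],"spin":0},{"xyz":[0,0,0.006],"spin":0},{"xyz":[0,0,0.006],"spin":0},{"xyz":[0,0,0],"spin":0},{"xyz":[0,0,0],"spin":0},{"xyz":[0,0,0],"spin":0},{"xyz":[0,0,0],"spin":0},{"xyz":[0,0,0],"spin":0},{"xyz":[0,0,0],"spin":0}]}}

```text
time: 45.7
tool_pos: [486.4, -67.1, 27.1]
tcp_rot: [3.141, -0.0, 0.207]
contact_force: [0.3, -0.6, 0.3]
grip_width: 0.3
finger_force: 0.3
```

{"fn": "jog_arm", "kwargs": {"targets": [{"xyz":[0,0,0.0075],"spin":0},{"xyz":[0,0,0.006],"spin":0},{"xyz":[0,0,0],"spin":0},{"xyz":[0.028,0,0],"spin":0},{"xyz":[0.028,0,0],"spin":0},{"xyz":[0.028,0,0],"spin":0},{"xyz":[0.028,0,0],"spin":0},{"xyz":[0.028,0,0],"spin":0},{"xyz":[0,0,0],"spin":0},{"xyz":[0,0,0],"spin":0}]}}

```text
time: 46.95
tool_pos: [497.8, -64.9, 26.9]
tcp_rot: [3.141, -0.001, 0.207]
contact_force: [-1.6, 0.5, 6.8]
grip_width: 0.7
finger_force: 4.0
```

{"fn": "jog_arm", "kwargs": {"targets": [{"xyz":[0,0,-0.0875],"spin":0},{"xyz":[0,-0.3,0],"spin":0},{"xyz":[0,-0.4,0],"spin":0},{"xyz":[0,-0.3,0],"spin":0},{"xyz":[0,0,0],"spin":0},{"xyz":[0,0,0.03],"spin":0},{"xyz":[0,0,0.022],"spin":0},{"xyz":[-0.02,0,0],"spin":0},{"xyz":[-0.02,0,0],"spin":0},{"xyz":[-0.02,0,0],"spin":0}]}}

```text
time: 48.2
tool_pos: [477.2, 11.9, 29.7]
tcp_rot: [3.141, -0.002, 0.205]
contact_force: [-0.4, 1.7, 8.4]
grip_width: 0.1
finger_force: 4.2
```

```bash
python3 fig.py R; python3 mk.py pics/f*.png | tail -4; python3 -c "
from plant import bot
print(bot.get_obs()['tool_pos'])"
```

```text
t 48.2 box xy [ 2.64 61.84] z 29.66 yaw 0.2055 F [-0.4  1.7  8.4]
R 507 307
273 ..................................
275 ................::-:--:--:--::....
277 ................-*###########*-...
279 ................:-======-==*%#=...
281 ..........................:=##+:..
283 ..................:::::::::=##+-..
285 .................-*#%%%%%%%%%%#=..
287 .................:-========+*%#=..
289 ...........................:+%%=..
291 ...........................:+%%+:.
293 .................:=*#####*##%@%=..
295 ..................-+++++++*****-..
297 ..................................
299 ..................................
301 .................::::::::::::::...
303 .................=#%%%%%%%%%%%*-..
305 .................:=========*%%+:..
307 ...................  .. ..:*%%=...
309 ... .........  .:--====---+#%*-. .
311  . ..  . ......:+%%%%%%%###%#+:...
313  ...  ....... :=#%*-:::::::--:....
315 ..... .... ...-*%%+::::::::. .....
317  .. .........:+%@%########+-. ....
319    ...  .. ...:==---------:.......
321 ..  .  .    ..  ... ..... . . ....
323  . . . . .... . .. .-=*+-.. ......
325     .      ...  ..:=**+-.... .... 
327        . .    .:-++*+-..   ... ...
329               .:--:.    ... ..  .:
  wheel at (208.8, 283.7) [(-26, -6), (0, 11)]
  wheel at (297.7, 283.9) [(-26, -6)]
pics/f48.25.png [(472.9, 301.1), (528.1, 301.9)]
  wheel at (472.9, 301.1) [(-25, -5), (1, 18), (22, 28)]
[476.90784028  11.85898148  29.64935964]
```

The right wheel shows 2, home. I'll lift off the left wheel, go over the button, and check the left wheel from there.

{"fn": "jog_arm", "kwargs": {"targets": [{"xyz":[0,0,0],"spin":0},{"xyz":[0,0,-0.1],"spin":0},{"xyz":[-0.03,0.2,0],"spin":0},{"xyz":[-0.03,0.35,0],"spin":0},{"xyz":[-0.03,0.4,0],"spin":0},{"xyz":[-0.03,0.4,0],"spin":0},{"xyz":[-0.03,0.25,0],"spin":0},{"xyz":[0,0,0],"spin":0},{"xyz":[0,0,0.03],"spin":0},{"xyz":[0,0,0.02],"spin":0}]}}

```text
time: 49.5
tool_pos: [490.5, -114.2, 32.6]
tcp_rot: [-3.141, 0.0, 0.208]
contact_force: [-0.3, -0.5, -0.0]
grip_width: 0.1
finger_force: 0.0
```

```bash
python3 fig.py L; python3 mk.py pics/f50*.png pics/f49*.png;python3 - <<'E'
from h import *
import glob
w=cv2.imread(sorted(glob.glob('pics/f*.png'))[-1]);print(w.shape)
cr=cv2.convertScaleAbs(w[235:330,0:330],alpha=1.8,beta=15);cv2.imwrite('pics/fin.png',cv2.resize(cr,None,fx=2.4,fy=2.4,interpolation=cv2.INTER_CUBIC))
E
```

```text
t 49.5 box xy [-10.31 -64.31] z 32.62 yaw 0.208 F [-0.3 -0.5 -0. ]
L 27 277
243 :::::::::::::::----=--------::::::
245 ::::::::::::::*@@@@@@@@@@@@@%-::::
247 :::::::::::::-@@@@@@@@@@@@@@#-::::
249 :::::::::::::#@@@#:::::::::::::::.
251 ::::::::::::=@@@@+-------:::::::::
253 :.::::::::::#@@@@@@@@@@@@@#::::::.
255 ::::::::::::+@@@@@@@@@@@@@@-:::::.
257 :::.::::::::::::::::::#@@@%-:::::.
259 ::::.::.::::::::::::.:%@@@*:::::..
261 :::::::::::-#@@@@@@@@@@@@@+:.:::..
263 :::::::::::+@@@@@@@@@@@@@@=:::::..
265 ::::::::::::--=====--===--::::::..
267 :::::::.::::::::::::::::::::::::..
269 :::::::::::::::::::::::::::::::::.
271 ::::::::::::*@@#-:::::-#@#=:::::..
273 :.:.:.:::::-@@@@*:::::+@@@@-.::::.
275 :::::::.::::+@@@@-::::-@@@@+:::::.
277 ::::::::::::-@@@@+:::::*@@@%-.::..
279 .:.:::.::::.:*@@@@@@@@@@@@@@=::::.
281 ::::::::.::::-%@@@@@@@@@@@@@%-.:::
283 :.:::::::.::::::::::::::-%@@@#-:::
285 .:::..:....:::::::::::::.=@@@@*:::
287 ..::::::::::.::::::::::::.=@@@@-.:
289 :.:....:.:::::.:::::::.:..:-+*=:::
291 +:.::::::::.::..:::.::===---------
293 %-::::.....::.....:.:*@@@@@@@@@@@@
295 @*:.::::::.:..:.:....:=*****####%@
297 @@+::::::::...:.::.::....-#@@@@@@@
299 @@@-::::::.:::::::.::.:...:-==+*##
(480, 640, 3)[ WARN:0@0.221] global loadsave.cpp:275 findDecoder imread_('pics/f50*.png'): can't open/read file: check file path/integrity
Traceback (most recent call last):
  File "mk.py", line 4, in <module>
    im=cv2.imread(f);h=cv2.cvtColor(im,cv2.COLOR_BGR2HSV)
                       ~~~~~~~~~~~~^^^^^^^^^^^^^^^^^^^^^^
cv2.error: OpenCV(4.12.0) /io/opencv/modules/imgproc/src/color.cpp:199: error: (-215:Assertion failed) !_src.empty() in function 'cvtColor'
```

View pics/fin.png

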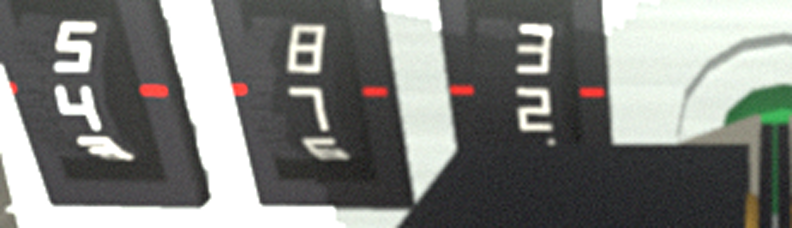

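All three wheels now sit alike against their marks, with 4 at (78,108), 7 at (312,109) and 2 at (535,109). Now I'll press the button.

{"fn": "jog_arm", "kwargs": {"targets": [{"xyz":[0,0,0.04],"spin":0},{"xyz":[0,0,0.03],"spin":0},{"xyz":[0,0,0.02],"spin":0},{"xyz":[0,0,0.02],"spin":0},{"xyz":[0,0,0.02],"spin":0},{"xyz":[0,0,0.02],"spin":0},{"xyz":[0,0,0.01],"spin":0},{"xyz":[0,0,0],"spin":0},{"xyz":[0,0,0],"spin":0},{"xyz":[0,0,0],"spin":0}]}}

```text
time: 50.8
tool_pos: [491.9, -114.7, 25.5]
tcp_rot: [3.14, -0.004, 0.207]
contact_force: [-14.1, 10.4, 53.0]
grip_width: 0.5
finger_force: 27.2
```

{"fn": "jog_arm", "kwargs": {"targets": [{"xyz":[0,0,-0.03],"spin":0},{"xyz":[0,0,-0.04],"spin":0},{"xyz":[0,0,-0.03],"spin":0},{"xyz":[0,0,0],"spin":0},{"xyz":[0,0,0],"spin":0},{"xyz":[0,0,0],"spin":0},{"xyz":[0,0,0],"spin":0},{"xyz":[0,0,0],"spin":0},{"xyz":[0,0,0],"spin":0},{"xyz":[0,0,0],"spin":0}]}}

```text
time: 52.05
tool_pos: [491.0, -115.2, 28.0]
tcp_rot: [-3.142, -0.0, 0.207]
contact_force: [1.3, 3.2, 5.2]
grip_width: 0.4
finger_force: 2.5
```

At TCP z 28.0 the force is 5.2 N, which is the button's spring part-way through its travel. So it was hard home at 25.5 under 53 N. Now I'll lift clear.

{"fn": "jog_arm", "kwargs": {"targets": [{"xyz":[0,0,-0.1],"spin":0},{"xyz":[0,0,-0.3],"spin":0},{"xyz":[0,0,-0.3],"spin":0},{"xyz":[0,0,-0.3],"spin":0},{"xyz":[0,0,-0.2],"spin":0},{"xyz":[0,0,0],"spin":0},{"xyz":[0,0,0],"spin":0},{"xyz":[0,0,0],"spin":0},{"xyz":[0,0,0],"spin":0},{"xyz":[0,0,0],"spin":0}]}}

```text
time: 53.3
tool_pos: [490.6, -115.2, 123.8]
tcp_rot: [-3.141, 0.0, 0.207]
contact_force: [-0.5, 0.2, -0.6]
grip_width: 0.5
finger_force: 0.0
```

Run:
```python
from plant import bot
o=bot.get_obs();print(o['time'],o['tool_pos'],o['contact_force'])
print(bot.close_job())
```

```text
53.3 [ 490.63747599 -115.18959516  123.77609932] [-0.50641568  0.16426528 -0.59720324]
the job is handed in; nothing more can be done
None
```

I set the wheels to 472, each home in the last camera check (highest wheel force read: 11 N), then pushed the green button home (53 N, far over its 6 N), let it back out, and handed in at 53.3 s; no verdict was returned.

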